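# Reset the cut length on the rivet cutter

## Task

Set the silver rivet cutter to the new cut length: twist its knurled steel knob anticlockwise (seen from above) to unlock the telescoping length stop, pull the stop up until its red arm is level with the yellow marker on the scale, then twist the knob clockwise all the way back so that it locks, and let go. The blue pillar with the black knob is another tool and is not part of the job.

Things in the scene. Friction and masses are not known exactly. Their poses are not given: they have to be found in the camera images.
- knob (a point): Centre, half-way up, of the knurled round steel knob (34 mm across, 36 tall, black line on top) on the silver rivet cutter's telescoping stop; its axis is upright (z up, y along the line). Grip its sides from above. Locked, the stop resists about 18 N; unlocked it slides freely up and down (65 mm in all) and drops if let go. It weighs about 0.25 kg. The red arm's top is 32 mm below this point.
- lock_twist (a joint): Twist of the knob, rad: 0 is fully clockwise (locked, black line along the red arm), growing anticlockwise seen from above to an end stop at 1.05. Locked below about 0.25, free above about 0.5. Turning in or out of the lock takes about 0.35 N m, less in between.
- stop_tip (a point): Tip, half-way up, of the slender red arm (12 mm wide, 10 thick, 4 thick at the tip) reaching level from the stop's collar to the scale, 90 mm from the knob's axis. It rises and sinks with the knob (always 37 mm below its centre) but does not turn with it. z is up.
- marker_tip (a point): Edge, half-way up, of the yellow marker (20 mm long, 6 tall at its tip) on the cutter's upright steel scale plate, just beyond the red arm's tip, 95 mm from the knob's axis. It stays put and shows the wanted height of the red arm. The plate is 35 mm wide, 80 to 115 mm from the knob's axis, its top 172 mm above the bench. z is up.

How it is judged:
On the way, in this order (a step that is already met when the one before it is completed fails the run):
1. the knob is twisted anticlockwise to unlock the stop (value of joint lock_twist above 0.6 rad), for 0.1 s.
2. with the knob unlocked, the red arm is brought level with the yellow marker (value of joint lock_twist above 0.45 rad and z of stop_tip in the frame of marker_tip between -0.01 and 0.01 m), for 0.2 s.
At the end, for the whole second after the job is handed in: The knob is twisted back to within 0.2 rad (11 degrees) of fully clockwise, the red arm's tip is level with the yellow marker's tip within 10 mm, and it stays so with the knob let go (value of joint lock_twist below 0.2 rad and z of stop_tip in the frame of marker_tip between -0.01 and 0.01 m); the robot touches nothing.
It also fails if it takes over 32 s, if anything falls off the work surface, if the arm or the gripper's body presses on something with over 40 N, if the wrist force passes 120 N, or if a joint passes its speed limit or range.

## Robot

A 6-joint arm with a two-finger parallel gripper is mounted at the origin on the work surface. World frame = base frame: x ahead of the robot, y to its left, z up, the work surface at z = 0. Lengths are in m, angles in rad, forces in N, time in s.
With the tool pointing down it reaches from about 0.375 to 0.825 m from the base axis. Payload 5.5 kg.
Tool frame: the origin (TCP) lies where the fingers leave the gripper's body, on its centre line; the fingertips stand 73 mm ahead of it and the grasp point (between the pads) lies 54 mm ahead of it; y points along the fingers, x is the direction in which the jaws open and shut, and the axes are right-handed (so a half turn about y gives the same grasp; the last joint's range is limited). The gripper opens to 85 mm and grips with 20 to 120 N. Pads are 22 mm wide; open, the fingers measure 114 mm over their backs; the gripper's body (76 mm by 85 mm) begins 54 mm behind the grasp point. The pads swing forward as they close: fully open they stand 13 mm farther back than shut.
Start: joints at [1.123, 0.314, -0.047, 1.21, 0, 1.571], TCP at [0.26, 0.541, 0.304] pointing down, gripper open.
Joint ranges: [-2.67, 2.67], [-0.69, 1.73], [-1.03, 1.25], [-2.08, 2.16], [-1.42, 1.45], [-3.14, 3.14]. Speed limits (rad/s): [2.39, 2.39, 3.01, 3.14, 3.14, 3.14].

## Interface

Orientations are given as a unit quaternion [x, y, z, w].
In Python, from cell import r gives the robot as it stands.
- The arm moves only by the shell command python3 -m inch 'ROWS'. ROWS is JSON, a list of rows, each a list of 7 numbers: the shift along the world's x, y, z in m, then the turn, a rotation vector about the world's x, y, z in rad, then the closure, from -1 (fully open) to 1 (shut). In form: [[dx, dy, dz, wx, wy, wz, fingers], ...]. A call has exactly 10 rows; each row is the pose to reach, as a shift and turn from the pose measured when the call began; what a row does not reach only later rows make up. A row lasts 1/12 s, in which the tool goes at most 41.7 mm and 7.16 degrees, less where a joint would pass 70% of its speed; a pose out of reach is approached as far as the arm can. A call with a gripper value outside its range is refused whole. The fingers move at their own pace and stop on an object; the grip force is fixed at half the most. Time passes only in rows, so rows that repeat a pose let the fingers close, or fill a call up. It gives the time, the measured TCP pose, the force and the opening at its end, in the units of the state.
- r.state(): the state, without advancing time (a new reading comes with each control period).
- r.capture(name): name is "scene" or "top" or "wrist"; returns a dict with "frame" (480x640x3 uint8, blue, green, red), "depth" (480x640 float32, m along the optical axis (not along the pixel's ray), 0 where there is no reading), "camera_matrix" (3x3 intrinsics, pixels), "camera_from_world" (4x4, takes a point from world to camera coordinates). Camera axes: x right, y down, z forward; pixel columns grow to the right and rows downward; lengths in m; the calibration is good to about 2 mm. A picture is of the moment at which its call begins.
- r.hand_in(): hands the job in, once; it reports no verdict.
Trained networks look in a picture, given as the dict that the camera call returned (one of the last four; its "shot" number tells which), for a name from the list of things; names that differ only in an ending like _2 or _b are one class to them, and where a whole thing is asked for, a point or a joint stands for the part that bears it (a point fixed in the world has none). Each returns a list of dicts, best first, with "conf" (0 to 1); they miss things now and then, are a little off and sometimes report something else, mostly with a low value. They report only what shows in the picture. A call takes as long as a camera call.
- r.cut_out(picture, target): "mask" (480x640 bool, what is visible of it) and "xy" ([column, row] in pixels, amid what is visible of it).
- r.landmark_of(picture, target): "xy" ([column, row] in pixels: a listed point, or the origin of a listed thing).
The state is a dict: "time_s": time; "qpos": joint angles; "qvel": joint speeds; "joint_torque": joint torques, N m; "ee_pos": TCP position; "eef_rot": TCP orientation; "ft_force": force on the tool from outside, world axes, zero at the start; "wrist_torque": the same for the moment, N m; "width": finger opening in m.
Only numpy, scipy, OpenCV 4.12 (cv2) and the standard library are available. Lean on these libraries where they do the work, as an engineer would, in place of code of your own. Each camera call takes 0.05 s, during which the arm holds its last target. There are 200 camera calls.

## Working session

There is one attempt and no reset: what is moved stays moved. The work goes in short steps, Python scripts to look and compute and a shell command to move; the robot and the scene stay as the last step left them, time stands still between calls to the robot, and variables do not carry over. Pictures are saved under pics/ and viewed, about 8 in all and at most 12, crops included, and the job is handed in when it is done.

```bash
mkdir -p pics
cat > h.py <<'E'
import numpy as np, cv2
from cell import r
def px2w(p,xy,z=None,win=2):
    K=p["camera_matrix"];T=np.linalg.inv(p["camera_from_world"]);u,v=xy
    ray=np.linalg.inv(K)@[u,v,1]
    if z is None:
        c,rw=int(round(u)),int(round(v));d=p["depth"][rw-win:rw+win+1,c-win:c+win+1];d=d[d>0]
        s=np.median(d)
    else: s=(z-T[2,3])/(T[:3,:3]@ray)[2]
    return T[:3,:3]@(ray*s)+T[:3,3]
def look(n,names,save=None):
    p=r.capture(n)
    for t in names:
        for d in r.landmark_of(p,t)[:2]:
            try:w=px2w(p,d["xy"]).round(4)
            except Exception as e:w=e
            print(n,t,np.round(d["xy"],1),round(d["conf"],2),w)
    if save: cv2.imwrite("pics/"+save,p["frame"])
    return p
E
python3 - <<'E'
from h import *
s=r.state();print(s["time_s"],s["ee_pos"],s["eef_rot"],s["width"],s["ft_force"])
N=["knob","stop_tip","marker_tip"]
a=look("scene",N,"s1.png");b=look("top",N,"t1.png")
cv2.imwrite("pics/st.png",np.hstack([cv2.resize(x["frame"],(400,300)) for x in(a,b)]))
for p in(a,b):print(np.linalg.inv(p["camera_from_world"])[:3].round(3).tolist())
E
```

```text
0.0 [0.25957993 0.5404458  0.30305558] [ 0.59884217  0.37602229 -0.37700699 -0.59821487] 0.08579578900503751 [-0.38664341 -0.36556134  0.60419864]
scene knob [220.6 192.8] 0.72 [ 0.5808 -0.022   0.1713]
scene stop_tip [302.6 205. ] 0.77 [0.5348 0.058  0.1243]
scene marker_tip [308.4 173.1] 0.69 [0.5281 0.0645 0.1583]
top knob [388.2 227. ] 0.65 [ 0.5559 -0.0232  0.1775]
top stop_tip [313.6 253. ] 0.83 [0.5342 0.0555 0.1246]
top marker_tip [314.3 250.4] 0.51 [0.5517 0.0503 0.0146]
top marker_tip [307.4 251.4] 0.49 [0.5503 0.0596 0.0145]
[[0.112, 0.585, -0.803, 1.08], [0.994, -0.05, 0.102, 0.011], [0.019, -0.81, -0.587, 0.475]]
[[-0.002, -0.99, 0.138, 0.447], [-1.0, -0.001, -0.026, 0.082], [0.026, -0.138, -0.99, 0.813]]
```

View pics/s1.png

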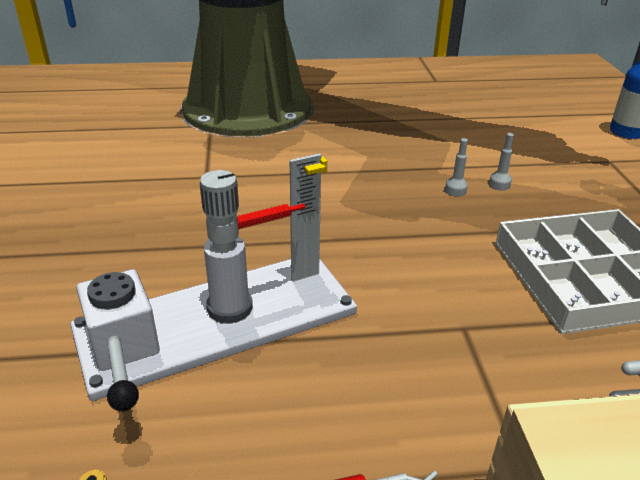

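View pics/t1.png

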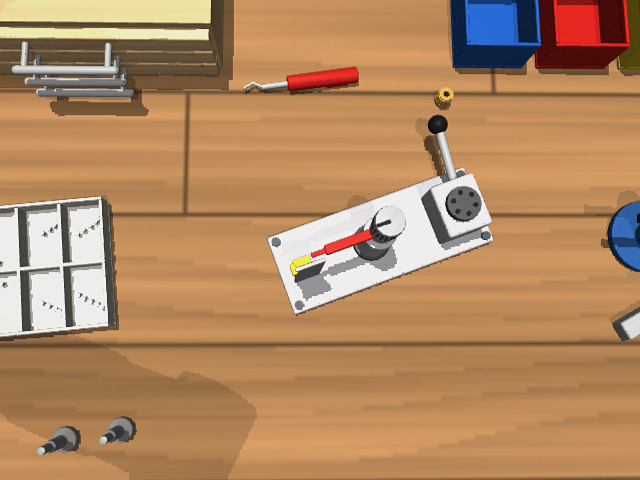

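The views show the silver cutter with the knob at scene px (220,193), the red arm tip at (303,206) and the yellow marker at (316,168), about 33 mm higher. The blue pillar is far to the right in the top view.

Run:
```python
from h import *
from scipy.spatial.transform import Rotation as R
s=r.state();M=R.from_quat(s["eef_rot"]).as_matrix();print(M.round(3).tolist(),s["qpos"])
p=r.capture("top");
print("top-disc",px2w(p,(389,222)),px2w(p,(389,222),.179))
print("knob lm z=.161",px2w(p,(388.2,227),.161))
def blob(p,lo,hi,n):
    h=cv2.cvtColor(p["frame"],cv2.COLOR_BGR2HSV);m=cv2.inRange(h,lo,hi);return m
for cam in("scene","top"):
    q=r.capture(cam)
    for t in("knob","marker_tip","stop_tip"):
        for d in r.cut_out(q,t)[:1]:
            m=d["mask"];v,u=np.nonzero(m);P=np.array([px2w(q,(a,b),win=0) for a,b in zip(u,v) if q["depth"][b,a]>0])
            print(cam,t,round(d["conf"],2),len(P),np.percentile(P,[2,50,98],axis=0).round(4).tolist())
            if t=="knob":
                T=P[P[:,2]>np.percentile(P[:,2],95)-.004];print(" top pts",len(T),T.min(0),T.max(0),T.mean(0))
    # yellow in scene
    m=blob(q,(22,150,120),(35,255,255),0);n,l,st,c=cv2.connectedComponentsWithStats(m)
    for i in range(1,n):
        if 20<st[i,4]<1500:
            v,u=np.nonzero(l==i);P=np.array([px2w(q,(a,b),win=0) for a,b in zip(u,v) if q["depth"][b,a]>0])
            print(" yellow",c[i].round(1),st[i,4],np.percentile(P,[3,50,97],axis=0).round(4).tolist())
```

```text
[[0.433, -0.0, -0.901], [0.901, -0.0, 0.433], [-0.0, -1.0, 0.0]] [ 1.12301192e+00  3.13661680e-01 -4.72405644e-02  1.21022022e+00
  2.50722884e-05  1.57081708e+00]
top-disc [ 0.56113093 -0.02397422  0.17876795] [ 0.56108918 -0.02393549  0.179     ]
knob lm z=.161 [ 0.55870433 -0.02592941  0.161     ]
scene knob 0.6 1822 [[0.5526, -0.0402, 0.102], [0.5762, -0.0239, 0.165], [0.5825, -0.0083, 0.1785]]
 top pts 580 [ 0.54740195 -0.04107885  0.1742604 ] [ 0.5831656  -0.00842484  0.17939542] [ 0.5680069  -0.02407932  0.17746001]
scene marker_tip 0.66 222 [[0.512, 0.0617, 0.1573], [0.5236, 0.0737, 0.1624], [0.5292, 0.0836, 0.1672]]
scene stop_tip 0.56 3417 [[0.3886, -0.0403, 0.0008], [0.5735, -0.0193, 0.1345], [0.5821, 0.0478, 0.1784]]
 yellow [444.5  30. ] 379 [[-1.066, 0.6785, -0.2846], [-1.0534, 0.6917, -0.2011], [-1.0415, 0.7053, -0.1047]]
 yellow [21.5  9. ] 33 [[-1.0656, -0.7197, -0.121], [-1.0542, -0.7083, -0.1122], [-1.0463, -0.6921, -0.0976]]
 yellow [26.4 16.6] 50 [[-1.0632, -0.7195, -0.1492], [-1.0533, -0.6931, -0.1337], [-1.0447, -0.6766, -0.1207]]
 yellow [33.  45.4] 541 [[-1.0656, -0.7217, -0.2861], [-1.0541, -0.6987, -0.23], [-1.0421, -0.6761, -0.1577]]
 yellow [317.2 166. ] 186 [[0.5121, 0.0628, 0.1588], [0.5223, 0.0747, 0.1626], [0.5289, 0.0837, 0.1672]]
top knob 0.87 922 [[0.5462, -0.0403, 0.1492], [0.5606, -0.0237, 0.1775], [0.5777, -0.0088, 0.1801]]
 top pts 725 [ 0.54609005 -0.04182841  0.17562447] [ 0.57924561 -0.00891156  0.18125661] [ 0.56286073 -0.02531049  0.17795068]
top marker_tip 0.7 215 [[0.5062, 0.062, 0.0143], [0.5191, 0.074, 0.1635], [0.5324, 0.0824, 0.1711]]
top stop_tip 0.8 1550 [[0.5352, -0.0392, 0.1221], [0.554, -0.0147, 0.1712], [0.5767, 0.0457, 0.1798]]
 yellow [299.  263.5] 179 [[0.5069, 0.062, 0.1613], [0.5187, 0.074, 0.1635], [0.5251, 0.0816, 0.1683]]
```

Knob axis ≈ (0.563, -0.0245), knob centre z ≈ 0.160, marker z ≈ 0.160 and stop tip ≈ 0.1235. I'll approach above it with the jaw yaw near 4°.

```bash
python3 -m inch '[[0.018,-0.034,0,0,0,-0.1,-1],[0.036,-0.068,0,0,0,-0.2,-1],[0.054,-0.102,0,0,0,-0.3,-1],[0.072,-0.136,0,0,0,-0.4,-1],[0.09,-0.17,0,0,0,-0.5,-1],[0.108,-0.204,0,0,0,-0.6,-1],[0.126,-0.238,0,0,0,-0.7,-1],[0.144,-0.272,0,0,0,-0.8,-1],[0.162,-0.306,0,0,0,-0.9,-1],[0.18,-0.336,0,0,0,-1.0,-1]]'
```

```text
time_s: 1.68
ee_pos: [0.4402, 0.2027, 0.3042]
eef_rot: [0.706, 0.042, -0.041, -0.706]
ft_force: [1.0, 0.7, -0.5]
width: 0.0857
```

```bash
python3 -m inch '[[0.017,-0.032,0,0,0,0,-1],[0.034,-0.064,0,0,0,0,-1],[0.051,-0.096,0,0,0,0,-1],[0.068,-0.128,0,0,0,0,-1],[0.085,-0.16,0,0,0,0,-1],[0.102,-0.19,0,0,0,0,-1],[0.115,-0.215,0,0,0,0,-1],[0.123,-0.227,-0.005,0,0,0,-1],[0.123,-0.227,-0.01,0,0,0,-1],[0.123,-0.227,-0.01,0,0,0,-1]]'
python3 - <<'E'
from h import *
s=r.state();print(s["qpos"].round(3) if hasattr(s["qpos"],"round") else s["qpos"],s["ee_pos"])
p=look("wrist",["knob","stop_tip","marker_tip"],"w1.png")
for d in r.cut_out(p,"knob")[:1]:
    v,u=np.nonzero(d["mask"]);P=np.array([px2w(p,(a,b),win=0) for a,b in zip(u,v) if p["depth"][b,a]>0])
    T=P[P[:,2]>.172];print(len(T),np.percentile(T,[1,50,99],axis=0).round(4).tolist(),T.mean(0))
E
```

```text
time_s: 2.52
ee_pos: [0.5626, -0.0243, 0.2927]
eef_rot: [-0.706, -0.041, 0.042, 0.706]
ft_force: [-0.6, 0.8, -0.6]
width: 0.0853
[-4.400e-02  2.500e-01 -1.570e-01  1.165e+00  1.000e-03  1.411e+00] [ 0.56257455 -0.02431422  0.29265121]
wrist knob [323.2 267.8] 0.8 [ 0.5617 -0.0197  0.1786]
wrist stop_tip [295.6 121.1] 0.6 [0.5241 0.0681 0.0139]
wrist marker_tip [282.1 106.7] 0.87 [0.5132 0.077  0.0388]
2573 [[0.5477, -0.0401, 0.1727], [0.5634, -0.0233, 0.178], [0.579, -0.0085, 0.1796]] [ 0.56337204 -0.0235335   0.17778636]
```

View pics/w1.png

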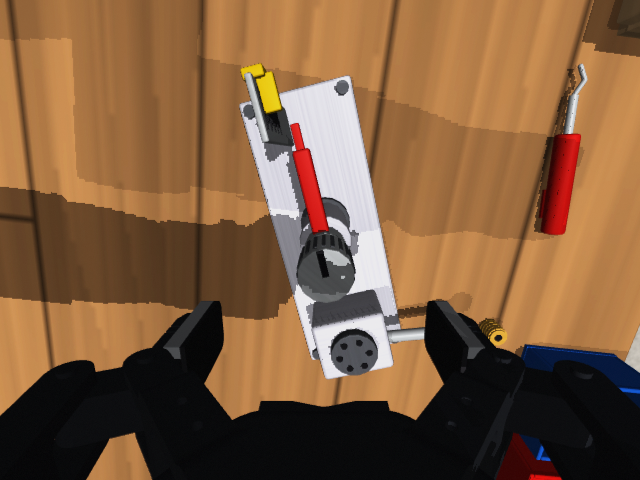

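The wrist view shows the knob top at (325,275), centred between the fingers, with its black line along the red arm (locked). I'll descend 75 mm, then close.

```bash
python3 -m inch '[[0,0,-0.025,0,0,0,-1],[0,0,-0.05,0,0,0,-1],[0,0,-0.065,0,0,0,-1],[0,0,-0.075,0,0,0,-1],[0,0,-0.075,0,0,0,-1],[0,0,-0.075,0,0,0,1],[0,0,-0.075,0,0,0,1],[0,0,-0.075,0,0,0,1],[0,0,-0.075,0,0,0,1],[0,0,-0.075,0,0,0,1]]' &&  python3 -m inch '[[0,0,0,0,0,0,1],[0,0,0,0,0,0,1],[0,0,0,0,0,0,1],[0,0,0,0,0,0,1],[0,0,0,0,0,0,1],[0,0,0,0,0,0,1],[0,0,0,0,0,0,1],[0,0,0,0,0,0,1],[0,0,0,0,0,0,1],[0,0,0,0,0,0,1]]'
```

```text
time_s: 3.6
ee_pos: [0.5632, -0.0231, 0.2201]
eef_rot: [-0.706, -0.043, 0.042, 0.706]
ft_force: [2.8, -0.8, -6.0]
width: 0.0321
time_s: 4.43
ee_pos: [0.5632, -0.0231, 0.2205]
eef_rot: [0.706, 0.043, -0.041, -0.706]
ft_force: [-0.4, -0.3, -4.1]
width: 0.0325
```

```bash
python3 -m inch '[[0,0,0,0,0,0.1,1],[0,0,0,0,0,0.2,1],[0,0,0,0,0,0.3,1],[0,0,0,0,0,0.4,1],[0,0,0,0,0,0.5,1],[0,0,0,0,0,0.6,1],[0,0,0,0,0,0.7,1],[0,0,0,0,0,0.8,1],[0,0,0,0,0,0.9,1],[0,0,0,0,0,0.9,1]]'
python3 - <<'E'
from h import *
s=r.state();print(s["wrist_torque"],s["ft_force"],s["ee_pos"])
a=look("scene",["stop_tip","marker_tip"]);b=look("wrist",["stop_tip"])
cv2.imwrite("pics/u.png",np.hstack([cv2.resize(a["frame"][110:350,140:460],(400,300)),cv2.resize(b["frame"],(400,300))]))
E
```

```text
time_s: 5.27
ee_pos: [0.5619, -0.0239, 0.2208]
eef_rot: [-0.617, -0.345, 0.346, 0.617]
ft_force: [-4.0, -3.2, -2.4]
width: 0.0323
[-0.69405159  0.64234945  0.03252228] [-3.98438962 -3.18948845 -2.39470623] [ 0.56191701 -0.02393777  0.22080307]
scene stop_tip [301.3 205.2] 0.64 [0.5347 0.0567 0.1241]
scene marker_tip [309.5 170.1] 0.8 [0.528  0.0657 0.1616]
wrist stop_tip [440.5 152.8] 0.84 [0.5331 0.0587 0.1247]
```

View pics/u.png

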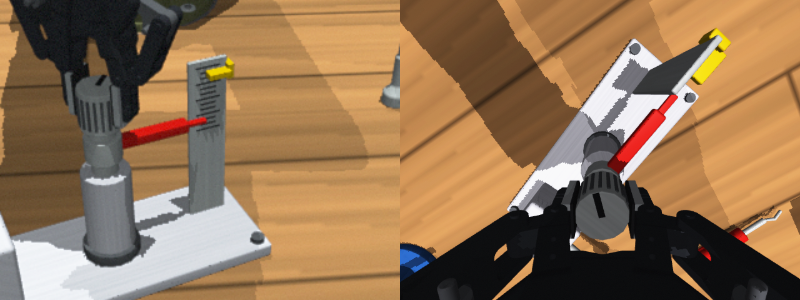

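The black line now stands about 50° from the red arm, and the scene crop shows the red arm tip about 36 mm below the marker. I'll lift 36 mm.

```bash
python3 -m inch '[[0,0,0.006,0,0,0,1],[0,0,0.012,0,0,0,1],[0,0,0.018,0,0,0,1],[0,0,0.024,0,0,0,1],[0,0,0.03,0,0,0,1],[0,0,0.036,0,0,0,1],[0,0,0.036,0,0,0,1],[0,0,0.036,0,0,0,1],[0,0,0.036,0,0,0,1],[0,0,0.036,0,0,0,1]]'
python3 - <<'E'
from h import *
s=r.state();print(s["wrist_torque"],s["ft_force"],s["ee_pos"])
a=look("scene",["stop_tip","marker_tip"]);b=look("wrist",["stop_tip","marker_tip"])
cv2.imwrite("pics/v.png",np.hstack([cv2.resize(a["frame"][120:240,200:360],(400,300),interpolation=2),cv2.resize(b["frame"],(400,300))]))
E
```

```text
time_s: 6.35
ee_pos: [0.5619, -0.024, 0.2564]
eef_rot: [-0.618, -0.343, 0.345, 0.618]
ft_force: [-1.7, -2.6, -3.5]
width: 0.0324
[-0.31591257  0.18762192 -0.05814482] [-1.7202592  -2.55929261 -3.51507358] [ 0.56185583 -0.0239848   0.2563554 ]
scene stop_tip [301.4 178. ] 0.92 [0.5375 0.0566 0.1584]
scene marker_tip [306.6 172.3] 0.67 [0.5272 0.0628 0.1588]
wrist stop_tip [441.9 153.4] 0.82 [0.5338 0.0594 0.1594]
wrist marker_tip [448.7 144.5] 0.61 [0.5568 0.1086 0.013 ]
wrist marker_tip [322.6 323. ] 0.23 [ 0.5549 -0.0197  0.2137]
```

View pics/v.png

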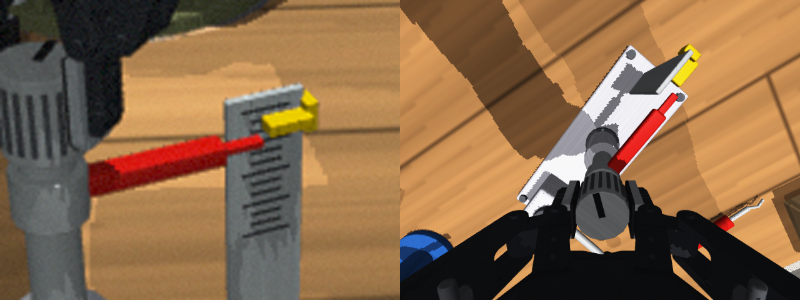

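The red arm tip, at (262,142) in the crop, is about 4–5 mm below the marker's edge, which runs from y 122 to 136. I'll raise it 4 mm, hold, then twist back.

```bash
python3 -m inch '[[0,0,0.002,0,0,0,1],[0,0,0.004,0,0,0,1],[0,0,0.004,0,0,0,1],[0,0,0.004,0,0,0,1],[0,0,0.004,0,0,0,1],[0,0,0.004,0,0,0,1],[0,0,0.004,0,0,0,1],[0,0,0.004,0,0,0,1],[0,0,0.004,0,0,0,1],[0,0,0.004,0,0,0,1]]' && python3 -m inch '[[0,0,0,0,0,-0.1,1],[0,0,0,0,0,-0.2,1],[0,0,0,0,0,-0.3,1],[0,0,0,0,0,-0.4,1],[0,0,0,0,0,-0.5,1],[0,0,0,0,0,-0.6,1],[0,0,0,0,0,-0.7,1],[0,0,0,0,0,-0.8,1],[0,0,0,0,0,-0.9,1],[0,0,0,0,0,-0.93,1]]'
python3 - <<'E'
from h import *
s=r.state();print(s["wrist_torque"],s["ft_force"],s["ee_pos"])
a=look("scene",["stop_tip","marker_tip"]);b=look("wrist",["stop_tip","marker_tip"])
cv2.imwrite("pics/x.png",np.hstack([cv2.resize(a["frame"][120:240,200:360],(400,300),interpolation=2),cv2.resize(b["frame"][90:390,120:520],(400,300))]))
E
```

```text
time_s: 7.48
ee_pos: [0.5618, -0.024, 0.2604]
eef_rot: [-0.618, -0.343, 0.345, 0.618]
ft_force: [-1.0, -2.9, -2.6]
width: 0.0325
time_s: 8.32
ee_pos: [0.5632, -0.0227, 0.2607]
eef_rot: [-0.705, -0.03, 0.029, 0.708]
ft_force: [2.0, 1.5, -4.2]
width: 0.0325
[ 0.21694401 -0.5073049  -0.03168117] [ 2.00746897  1.45603122 -4.23090776] [ 0.56315633 -0.02268551  0.26072832]
scene stop_tip [301.9 173.5] 0.88 [0.5363 0.0572 0.1628]
scene marker_tip [309.  169.5] 0.58 [0.5278 0.0652 0.1623]
wrist stop_tip [273.3 119.9] 0.96 [0.5331 0.0579 0.1648]
wrist marker_tip [268.1 107.2] 0.63 [0.5146 0.0732 0.0657]
```

View pics/x.png

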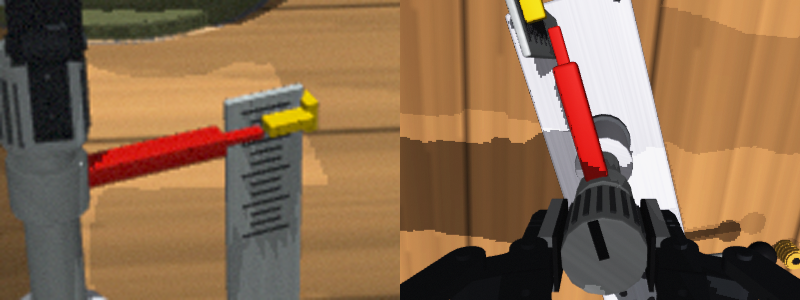

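The arm is level with the marker. The line looks up to about 6° short of the arm's direction, so I'll twist a little further until the end stop shows.

```bash
python3 -m inch '[[0,0,0,0,0,-0.03,1],[0,0,0,0,0,-0.06,1],[0,0,0,0,0,-0.09,1],[0,0,0,0,0,-0.12,1],[0,0,0,0,0,-0.12,1],[0,0,0,0,0,-0.12,1],[0,0,0,0,0,-0.12,1],[0,0,0,0,0,-0.12,1],[0,0,0,0,0,-0.12,1],[0,0,0,0,0,-0.12,1]]'
python3 - <<'E'
from h import *
s=r.state();print(s["wrist_torque"],s["ft_force"])
E
```

```text
time_s: 9.45
ee_pos: [0.5636, -0.0211, 0.2609]
eef_rot: [-0.704, 0.009, -0.011, 0.71]
ft_force: [1.8, 5.7, -3.1]
width: 0.0326
[ 1.18879466 -0.13330065  0.02705733] [ 1.81920112  5.72976168 -3.11060942]
```

```bash
python3 -m inch '[[0,0,0,0,0,0,-1],[0,0,0,0,0,0,-1],[0,0,0,0,0,0,-1],[0,0,0,0,0,0,-1],[0,0,0,0,0,0,-1],[0,0,0,0,0,0,-1],[0,0,0.02,0,0,0,-1],[0,0,0.045,0,0,0,-1],[0,0,0.07,0,0,0,-1],[0,0,0.08,0,0,0,-1]]'
python3 - <<'E'
from h import *
s=r.state();print(s["ft_force"])
a=look("scene",["knob","stop_tip","marker_tip"]);b=look("wrist",["knob","stop_tip","marker_tip"])
t=look("top",["stop_tip"])
cv2.imwrite("pics/y.png",np.hstack([cv2.resize(a["frame"][120:240,200:360],(400,300),interpolation=2),cv2.resize(b["frame"][90:390,120:520],(400,300))]))
E
```

```text
time_s: 10.28
ee_pos: [0.5646, -0.0212, 0.3444]
eef_rot: [-0.704, 0.008, -0.013, 0.71]
ft_force: [-0.1, -0.2, 1.2]
width: 0.0854
[-0.08897527 -0.23583763  1.22096047]
scene knob [215.8 158.1] 0.89 [ 0.581  -0.0235  0.2077]
scene stop_tip [303.3 172.8] 0.65 [0.536  0.0586 0.1634]
scene marker_tip [306.6 170.7] 0.58 [0.5279 0.0627 0.1611]
wrist knob [323.6 268.6] 0.91 [ 0.5636 -0.0188  0.2183]
wrist knob [272.6 133.4] 0.15 [0.5161 0.0674 0.0568]
wrist stop_tip [275.9 138.2] 0.71 [0.5332 0.0582 0.1651]
wrist marker_tip [275.2 133. ] 0.69 [0.5163 0.0687 0.0385]
top stop_tip [314.5 250.1] 0.95 [0.5323 0.056  0.1647]
```

View pics/y.png

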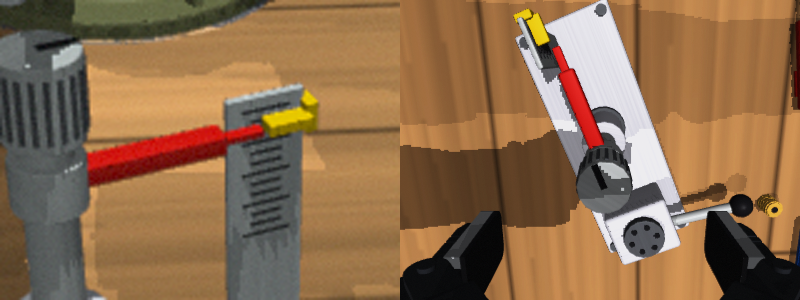

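The stop held its height with the gripper clear (tip ≈ marker). I'll check the line's angle numerically against the arm.

Run:
```python
from h import *
for cam in("wrist","top"):
    p=r.capture(cam);m=r.cut_out(p,"knob")[0]["mask"];g=p["frame"].max(2)
    v,u=np.nonzero(m);P=np.array([px2w(p,(a,b),win=0) for a,b in zip(u,v)]);G=g[v,u]
    top=P[:,2]>np.percentile(P[:,2],98)-.004; c=P[top].mean(0)
    for th in(25,40):
        S=P[top&(G<th)&(np.linalg.norm(P-[.563,-.0245,c[2]],axis=1)<.015)]
        if len(S)>8:
            d=np.linalg.svd(S[:,:2]-S[:,:2].mean(0))[2][0];print(cam,"line",th,len(S),S.mean(0).round(4),np.degrees(np.arctan2(d[1],d[0]))%180)
    h=cv2.cvtColor(p["frame"],cv2.COLOR_BGR2HSV);R=((h[...,0]<6)|(h[...,0]>174))&(h[...,1]>180)&(h[...,2]>120)
    v,u=np.nonzero(R);P=np.array([px2w(p,(a,b),win=0) for a,b in zip(u,v)])
    P=P[(abs(P[:,2]-.167)<.006)&(abs(P[:,0]-.545)<.06)&(abs(P[:,1]-.01)<.08)]
    d=np.linalg.svd(P[:,:2]-P[:,:2].mean(0))[2][0];print(cam,"arm",len(P),np.degrees(np.arctan2(d[1],d[0]))%180)
```

```text
wrist arm 1488 110.36378929053011
top arm 557 110.39341417421515
  return _methods._mean(a, axis=axis, dtype=dtype,
  ret = ret.dtype.type(ret / rcount)
<stdin>:5: RuntimeWarning: Mean of empty slice.
  ret = um.true_divide(
```

```bash
python3 - 2>/dev/null <<'E'
from h import *
for cam in("wrist","top"):
    p=r.capture(cam);g=p["frame"].max(2)
    T=p["camera_from_world"];K=p["camera_matrix"];q=K@(T@[.563,-.0245,.218,1])[:3];c,w=(q[:2]/q[2]).astype(int)
    v,u=np.mgrid[w-40:w+40,c-40:c+40].reshape(2,-1)
    P=np.array([px2w(p,(a,b),z=.218) for a,b in zip(u,v)]);G=g[v,u]
    near=np.linalg.norm(P[:,:2]-[.563,-.0245],axis=1)<.0125
    print(cam,near.sum(),np.percentile(G[near],[1,5,10,20,50]))
    for f in(.4,.6):
        S=P[near&(G<f*np.median(G[near]))]
        if len(S)>5:
            d=np.linalg.svd(S[:,:2]-S[:,:2].mean(0))[2];print("line",f,len(S),S.mean(0).round(4),np.degrees(np.arctan2(d[0][1],d[0][0]))%180)
E
```

```text
wrist 1276 [ 9.  10.  26.5 76.  79. ]
line 0.4 132 [ 0.5612 -0.0189  0.218 ] 110.1588498276496
line 0.6 152 [ 0.5614 -0.019   0.218 ] 110.2486162714856
top 467 [10. 14. 16. 21. 70.]
line 0.4 188 [ 0.5616 -0.0292  0.218 ] 133.7942888139597
line 0.6 205 [ 0.5615 -0.0288  0.218 ] 128.1329460050153
```

The wrist view puts the line at 110.2° and the arm at 110.4°, so the knob is fully clockwise. The top view disagrees, but the gripper blocks it there. Handing in.

```bash
python3 -c "
from cell import r
print(r.hand_in(), r.state()['time_s'])"
```

```text
the job is handed in; nothing more can be done
the job is handed in; nothing more can be done
```

I set the cutter to the new cut length and handed the job in; no verdict was reported. I gripped the knob and twisted it about 0.9 rad anticlockwise. I then pulled the stop up 40 mm in two lifts (36 mm, then 4 mm), twisted the knob back past its starting angle, let go and backed off 80 mm.

**Last checks, with the gripper clear:**
- **Height:** the red tip was at z ≈ 0.163–0.165 m and the marker at about 0.161–0.163 m. They are level within about 4 mm (the limit is 10 mm), and the tip did not drop after release.
- **Lock:** in the wrist view the black line lay at 110.2° and the red arm at 110.4°, so the knob is fully clockwise.
- **Time:** the arm's moves ended at about 10 s, well under the 32 s limit.

**Checks that disagreed or gave no answer:**
- The top camera put the black line at 128–134°. I discounted that because the gripper covered part of the knob there.
- The wrist torque showed no clear end-stop reading on the last twist, so the lock check rests on the wrist picture alone.

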